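# Get the toner cartridge out from behind the row and pack it

### The job

The toner cartridge at the back of the light grey supply tray has to go out: stand the cleaner bottle, the ink bottle and the staple box from the row in front of it upright in the black desk tray, all three together, then lay the cartridge flat in the open carton with its ends bedded in the two saddles. After that put each of the three back in the supply tray at the very place where it stood, upright and square to the tray as before, and leave the mug, the tape roll and the stapler alone.

Things in the scene. Friction and masses are not known exactly. Their poses are not given: they have to be found in the camera images.
- supply_tray: light grey steel tray, 180 (x) x 260 (y) mm, fixed. Floor 3 mm, back (+x) and side walls 40 mm high, front lip 14 mm, walls 3 mm thick. Origin: centre of its underside; x points away from the robot within 0.2 rad, z up. The cartridge lies 40 mm before its back wall; the three others stand in a row along y, a few mm before the cartridge, 5 to 15 mm apart
- desk_tray: shallow black desk tray, 170 (x) x 210 (y) mm, fixed, 3 mm floor and 12 mm rim, 3 mm walls. Origin: centre of its underside; x points away from the robot to within about 0.25 rad. It stands to the left or to the right of the supply tray
- carton: open cardboard carton, 128 (x) x 262 (y) x 60 mm, fixed, walls 4 mm, flaps folded outward reach 20 mm beyond. Origin: centre of its underside; long axis y, roughly along world x. At each end, 30 mm long, a pale saddle: seat 19 mm above the underside between cheeks 76 mm apart and 49 mm high. Free middle 194 x 120 mm. Left or right of the supply tray, opposite the desk tray
- toner: toner cartridge: black flat-bottomed bar, 54 (x) x 230 (y) x 50 (z) mm with grey end caps, about 0.5 kg, loose, parallel upright sides 54 mm apart with rounded edges. Origin: centre of its underside; long axis y, z up. Take it across its width at the middle. It fits into the carton either way round
- cleaner_bottle: white round bottle of screen cleaner with a narrow grey cap, 46 mm diameter, 117 mm tall, straight sides up to 98 mm, about 0.16 kg, loose. Origin: centre of its underside, z up (turn about z does not matter). Room for fingers in its row: front to back, near its top, above the cartridge
- ink_bottle: grey square bottle with a pointed black nozzle, 44 x 44 mm, 118 mm tall, straight sides up to about 90 mm, about 0.14 kg, loose. Origin: centre of its underside, x and y along its sides, z up; it stands square to the supply tray to within about 0.06 rad. Room for fingers in its row: front to back, near its top, above the cartridge
- staple_box: brown cardboard box, 44 (x) x 48 (y) x 112 mm, about 0.22 kg, loose. Origin: centre of its underside, z up; it stands square to the supply tray to within about 0.06 rad. Room for fingers in its row: front to back, near its top, above the cartridge
- mug: white mug, 80 mm diameter, 92 mm tall, beyond the supply tray; a bystander, to be left alone. Origin: centre of its underside
- tape_roll: roll of amber packing tape lying flat, 100 mm outside, 76 mm inside, 48 mm high, beyond the supply tray; a bystander, to be left alone. Origin: centre of its underside
- stapler: black office stapler, 130 mm long (its x), 36 mm wide, about 55 mm high, beyond the supply tray; a bystander, to be left alone. Origin: centre of its underside
There are look-alikes about, which are no part of the job. What is shaped like the cleaner_bottle but green, orange or red is not meant.

How it is judged (in metres and radians):
On the way, in this order (a step that is already met when the one before it is completed fails the run):
1. the cleaner bottle, the ink bottle and the staple box all stand upright and released in the desk tray at the same time (x of cleaner_bottle in the frame of desk_tray between -0.075 and 0.075 m and y of cleaner_bottle in the frame of desk_tray between -0.095 and 0.095 m and z of each of cleaner_bottle, ink_bottle, staple_box in the frame of desk_tray below 0.01 m and angle between each of cleaner_bottle, ink_bottle, staple_box's own z axis and vertical below 0.12 rad and contact force between each of cleaner_bottle, ink_bottle, staple_box and the fingers below 0.2 N and x of ink_bottle in the frame of desk_tray between -0.075 and 0.075 m and y of ink_bottle in the frame of desk_tray between -0.095 and 0.095 m and x of staple_box in the frame of desk_tray between -0.075 and 0.075 m and y of staple_box in the frame of desk_tray between -0.095 and 0.095 m), for 0.2 s.
2. the toner cartridge lies flat and released on the carton's two saddle seats (x of toner in the frame of carton between -0.014 and 0.014 m and y of toner in the frame of carton between -0.016 and 0.016 m and z of toner in the frame of carton between 0.013 and 0.025 m and angle between toner's own z axis and vertical below 0.1 rad and angle between the y axis of toner and the y axis of carton, either way round below 0.15 rad and contact force between toner and the fingers below 0.2 N), for 0.2 s.
At the end, for the whole second after the job is handed in: Cartridge released, at rest and flat on both saddle seats (14 mm across, 16 mm along, 0.15 rad); cleaner bottle, ink bottle and staple box released, upright, at rest, each within 15 mm of its starting place; ink bottle and staple box square to the supply tray within 0.3 rad (all of step 2 and linear speed of each of toner, cleaner_bottle, ink_bottle, staple_box below 0.02 m/s and distance of each of cleaner_bottle, ink_bottle, staple_box from where it was at the start of the episode below 0.015 m and angle between each of cleaner_bottle, ink_bottle, staple_box's own z axis and vertical below 0.08 rad and contact force between each of cleaner_bottle, ink_bottle, staple_box and the fingers below 0.2 N and angle between the x axis of each of ink_bottle, staple_box and the x axis of supply_tray, either way round below 0.3 rad); the robot touches nothing.
It fails at once if the mug, the tape roll or the stapler is pushed more than 30 mm from its place (distance of any of mug, tape_roll, stapler from where it was at the start of the episode above 0.03 m).
It fails at once if the cleaner bottle, the ink bottle or the staple box is knocked over (leans more than 35 degrees) (angle between any of cleaner_bottle, ink_bottle, staple_box's own z axis and vertical above 0.6 rad).
It also fails if it takes over 144 s, if anything falls off the work surface, if the arm or the gripper's body presses on something with over 40 N, if the wrist force passes 120 N, or if a joint passes its speed limit or range.

### The arm

A 7-joint arm with a two-finger parallel gripper is mounted at the origin on the work surface. World frame = base frame: x ahead of the robot, y to its left, z up, the work surface at z = 0. Lengths are in mm, angles in rad, forces in N, time in s.
With the tool pointing down it reaches from about 425 to 1025 mm from the base axis. Payload 9.4 kg.
Tool frame: the origin (TCP) lies at the very end of the fingers, on their centre line; the grasp point (between the pads) lies 19 mm behind it (robot.grip_point_offset is the distance from the TCP to the grasp point, in mm); z points along the fingers, y is the direction in which the jaws open and shut (so a half turn about z gives the same grasp; the last joint's range is limited). The gripper opens to 85 mm and grips with 20 to 120 N. Pads are 22 mm wide; open, the fingers measure 114 mm over their backs; the gripper's body (76 mm by 85 mm) begins 54 mm behind the grasp point. The pads swing forward as they close: fully open they stand 13 mm farther back than shut.
Start: joints at [1.143, 0.599, -0.003, 1.599, 0.002, 0.943, -0.08], TCP at [249.136, -680.849, 231.275] pointing down, gripper open.
Joint ranges: [-2.57, 2.57], [-0.35, 1.97], [-1.29, 1.29], [0.11, 2.56], [-1.05, 4.19], [0.11, 1.86], [-2.63, 2.63]. Speed limits (rad/s): [2.22, 2.22, 3.01, 3.01, 3.14, 3.14, 3.14].

### API

Orientations are given as a 3x3 rotation matrix whose columns are the frame's x, y, z axes.
In Python, from workcell import robot, optics gives the robot as it stands. The module is installed in compiled form; this text tells all that it offers.
- The arm moves only by the tool step_arm, never from a script. Its argument "targets" is a list that holds one entry, the list of rows, each a list of 5 numbers: the finger opening in cm, from 0 to 8.54, then the shift along the tool's x, y, z in cm, then the turn about the tool's z in rad. A call has 1 to 10 rows; each row shifts and turns the commanded pose from where the row before left it, along the tool's axes as they then stand; what a row does not reach is not made up. A row lasts 1/8 s, in which the tool goes at most 62.5 mm and 10.7 degrees, less where a joint would pass 70% of its speed; a pose out of reach is approached as far as the arm can. A call with a gripper value outside its range is refused whole. The fingers move at their own pace and stop on an object; the grip force is fixed at half the most. Time passes only in rows, so rows that do not move let the fingers close. It gives the time, the measured TCP pose, the force and the opening at its end, in the units of the state.
- robot.get_state(): the state, without advancing time (a new reading comes with each control period).
- optics.get_image(name): name is "side" or "top"; returns the picture (420x560x3 uint8, blue, green, red); there is no depth.
- optics.camera_model(name): a dict with "fx", "fy", "cx", "cy" (pixels), "eye" and "attitude" of the camera in the world. Camera axes: x right, y down, z forward; pixel columns grow to the right and rows downward; lengths in mm; the calibration is good to about 2 mm. A picture is of the moment at which its call begins. camera_model takes no time and is no camera call.
- robot.job_done(): hands the job in, once; it reports no verdict.
The state is a dict: "time_s": time; "joints": joint angles; "qd": joint speeds; "tau": joint torques, N m; "position": TCP position; "ee_rot": TCP orientation; "ft_force": force on the tool from outside, world axes, zero at the start; "wrist_torque": the same for the moment, N m; "width": opening from 0.0 (shut) to 1.0 (fully open).
Only numpy, scipy, OpenCV 4.12 (cv2) and the standard library are available. Lean on these libraries where they do the work, as an engineer would, in place of code of your own. Each camera call takes 0.05 s, during which the arm holds its last target. There are 200 camera calls.

## Working session

There is one attempt and no reset: what is moved stays moved. The work goes in short steps, Python scripts to look and compute and a tool call to move; the robot and the scene stay as the last step left them, time stands still between calls to the robot, and variables do not carry over. Pictures are saved under pics/ and viewed, about 12 in all and at most 16, crops included, and the job is handed in when it is done.

Besides the shell and the picture viewer there is one more tool, called after "Emit:" by a JSON object that holds its "op" and its "data". step_arm: Moves the arm, as the interface text tells. Its arguments: {"type":"object","properties":{"targets":{"type":"array","items":{"type":"array","items":{"type":"array","items":{"type":"number"}}}}},"required":["targets"]}

```bash
mkdir -p pics; python3 - <<'E'
from workcell import robot, optics
import cv2, numpy as np
s=robot.get_state(); print(s['time_s'],s['position'],s['ee_rot'],s['width'],robot.grip_point_offset)
for n in ('top','side'):
    im=optics.get_image(n); cv2.imwrite(f'pics/{n}0.png',im); print(n,optics.camera_model(n))
E
```

```text
0.0 [ 248.9579662  -680.42129295  230.42111341] [[ 9.39088288e-01  3.43675351e-01 -6.63265895e-04]
 [ 3.43675962e-01 -9.39087252e-01  1.40206136e-03]
 [-1.41010618e-04 -1.54460794e-03 -9.99998797e-01]] 1.00255785860213 18.700000000000003
top {'fx': 424.55785848837144, 'fy': 424.55785848837144, 'cx': 282.33333441161324, 'cy': 202.88147393323965, 'eye': array([ 426.82427636,  -12.38358215, 1066.33167003]), 'attitude': array([[ 0.00546881, -0.9901601 ,  0.13983227],
       [-0.99960679, -0.00156727,  0.02799651],
       [-0.02750187, -0.1399304 , -0.98977933]])}
side {'fx': 381.69735881827654, 'fy': 381.69735881827654, 'cx': 276.21552135028645, 'cy': 212.3913145973234, 'eye': array([452.64273682, 596.14524583, 582.5307666 ]), 'attitude': array([[-0.98167766, -0.14189045,  0.12718516],
       [-0.18976932,  0.6676813 , -0.71985366],
       [ 0.0172212 , -0.7308001 , -0.68237427]])}
```

View pics/top0.png

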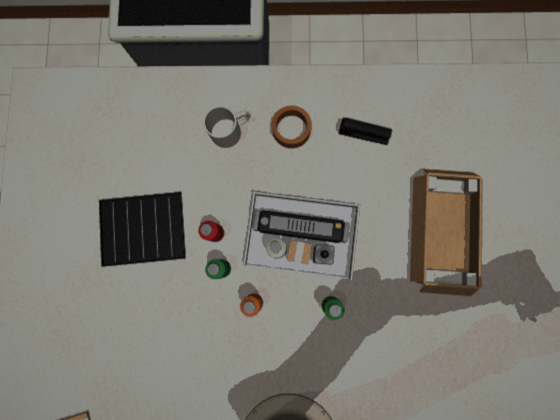

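View pics/side0.png

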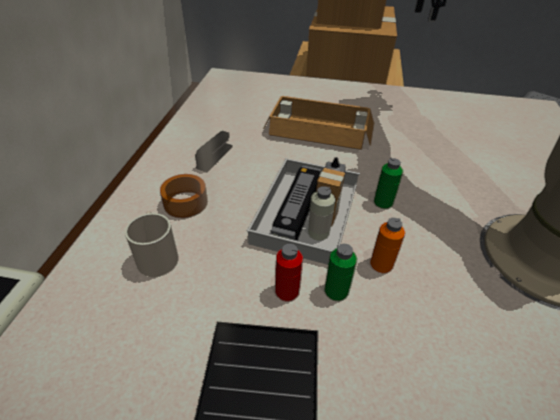

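The top view shows the desk tray at (143,229), the supply tray at (302,234) and the carton at (447,230). In the row, the cleaner is at (276,245), the staple box at (299,250) and the ink at (324,254). In the side view the row sits around (320,200). I'll zoom in for exact pixels.

```bash
cat > h.py <<'E'
import numpy as np, cv2
from workcell import robot, optics
C={n:optics.camera_model(n) for n in('top','side')}
def ray(n,p):
    c=C[n]; d=c['attitude']@np.array([(p[0]-c['cx'])/c['fx'],(p[1]-c['cy'])/c['fy'],1]); return c['eye'],d/np.linalg.norm(d)
def pl(n,p,z):
    e,d=ray(n,p); return (e+d*(z-e[2])/d[2])
def tri(pt,ps):
    a,u=ray('top',pt); b,v=ray('side',ps)
    t=np.linalg.lstsq(np.c_[u,-v],b-a,rcond=None)[0]; P,Q=a+u*t[0],b+v*t[1]
    return (P+Q)/2,np.linalg.norm(P-Q)
def proj(n,P):
    c=C[n]; q=c['attitude'].T@(np.asarray(P,float)-c['eye']); return np.array([c['fx']*q[0]/q[2]+c['cx'],c['fy']*q[1]/q[2]+c['cy']])
def crop(im,x0,y0,w,h,k,fn,step=10):
    o=cv2.resize(im[y0:y0+h,x0:x0+w],None,fx=k,fy=k,interpolation=cv2.INTER_CUBIC)
    for x in range(-(-x0//step)*step,x0+w,step): cv2.line(o,((x-x0)*k,0),((x-x0)*k,6),(0,0,255),1); cv2.putText(o,str(x),((x-x0)*k,16),0,.35,(0,0,255))
    for y in range(-(-y0//step)*step,y0+h,step): cv2.line(o,(0,(y-y0)*k),(6,(y-y0)*k),(0,0,255),1); cv2.putText(o,str(y),(8,(y-y0)*k+4),0,.35,(0,0,255))
    cv2.imwrite(fn,o); return o
E
python3 - <<'E'
from h import *
t=cv2.imread('pics/top0.png'); s=cv2.imread('pics/side0.png')
crop(t,238,183,126,100,6,'pics/c1.png')
crop(s,240,150,130,105,6,'pics/c2.png')
a=crop(t,92,185,100,88,4,'pics/x.png'); b=crop(t,400,160,100,140,4,'pics/x.png')
o=np.zeros((560,800,3),np.uint8); o[:352,:400]=a; o[:,400:]=b; cv2.imwrite('pics/c3.png',o)
crop(s,255,90,130,65,6,'pics/c4.png')
m=(t.max(2)<70).astype(np.uint8)[185:275,92:192]
k=max(cv2.findContours(cv2.morphologyEx(m,cv2.MORPH_CLOSE,np.ones((5,5))),0,2)[0],key=cv2.contourArea); k=k+np.array([92,185])
r=cv2.minAreaRect(k); print('desk',r,[pl('top',p,12).round(1).tolist() for p in cv2.boxPoints(r)])
E
```

```text
desk ((140.79551696777344, 228.85281372070312), (66.8878173828125, 86.08666229248047), 84.5596694946289) [[583.3, 494.6, 12.0], [604.6, 276.0, 12.0], [437.2, 253.6, 12.0], [416.0, 467.3, 12.0]]
```

View pics/c1.png

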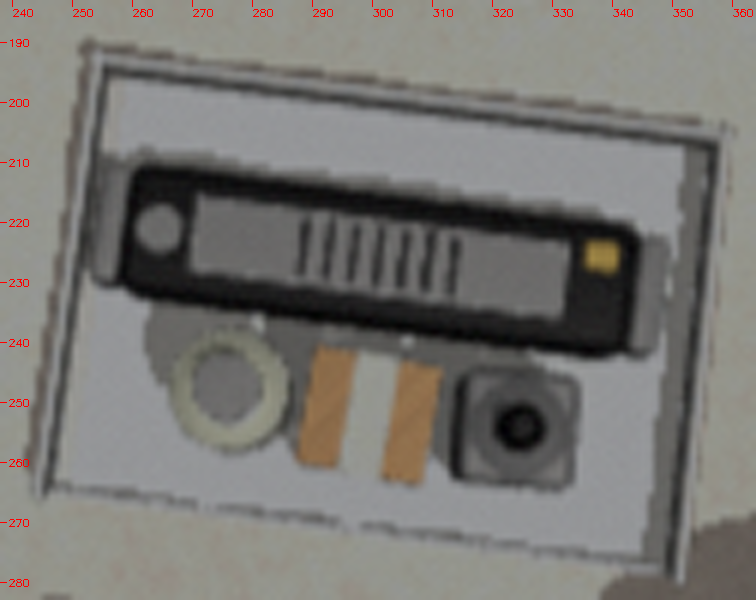

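View pics/c2.png

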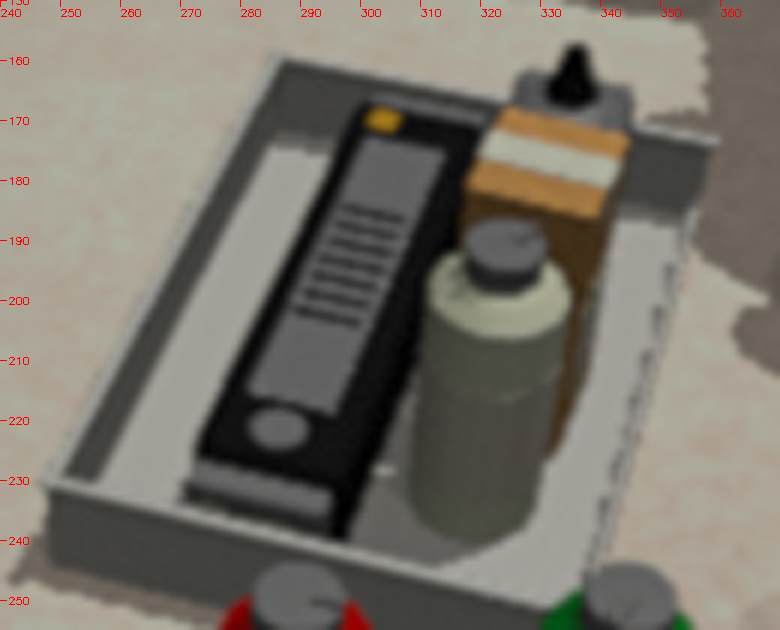

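View pics/c3.png

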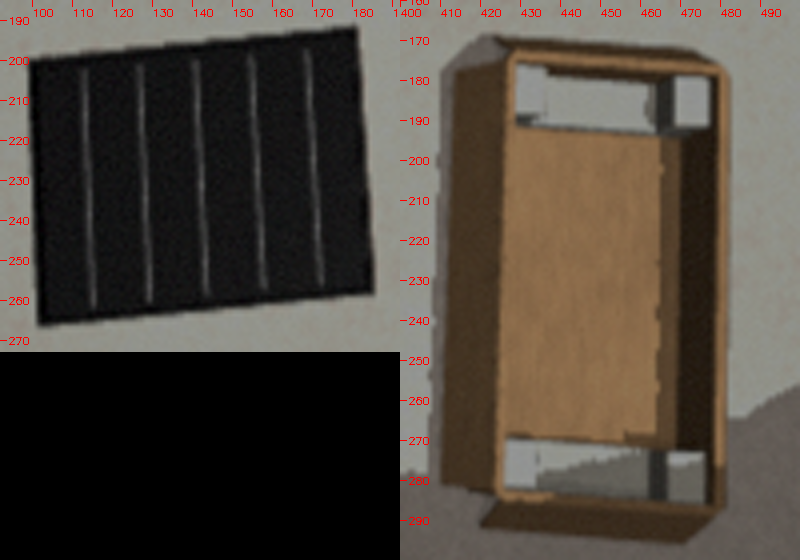

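View pics/c4.png

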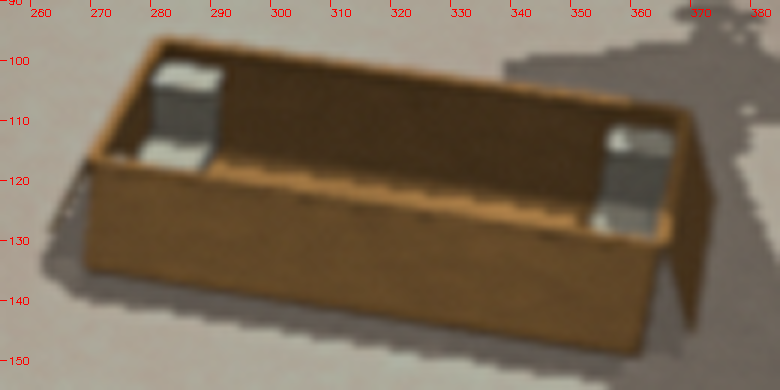

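c1 (top) shows the cleaner cap at (275.7,247), the staple box top as a quad from (290,241) to (308,263), and the ink nozzle tip at (324.5,254). c2 (side) shows the cap at (324.3,190) and the nozzle tip at (336,157.7). c3 and c4 give the carton rim corners. Next I triangulate all of these.

```bash
cat > m.py <<'E'
from h import *
c1=lambda x,y:(238+x/6,183+y/6); c2=lambda x,y:(240+x/6,150+y/6); c3=lambda x,y:(400+(x-400)/4,160+y/4); c4=lambda x,y:(255+x/6,90+y/6)
def T(l,a,b): p,e=tri(a,b); print(l,p.round(1),'gap',round(e,1)); return p
T('cap',c1(226,384),c2(506,240)); T('nozzle',c1(519,426),c2(576,46))
B=[T('box',a,b) for a,b in [(c1(314,346),c2(506,108)),(c1(440,366),c2(630,140)),(c1(424,484),c2(600,216)),(c1(296,464),c2(466,182))][:0]]
# box corners top: back-left(+x+y), back-right, front-right, front-left ; side: left=+x, near=+y
tb=[c1(314,346),c1(440,366),c1(424,484),c1(296,464)]; sb=[c2(466,182),c2(506,108),c2(630,140),c2(600,216)]
B=[T('box',a,b) for a,b in zip(tb,sb)]; print('box c',np.mean(B,0).round(1))
tt=[c1(90,45),c1(720,132),c1(676,578),c1(38,492)]
P=[pl('top',p,40) for p in tt]; S=[T('tray',tt[0],c2(45,485)),T('tray',tt[1],c2(280,60))]
print('tray@40',np.round(P,1).tolist(),'c',np.mean(P,0).round(1),'sides',[round(np.linalg.norm(P[i]-P[i-1])) for i in range(4)])
d=(P[0]+P[1]-P[2]-P[3])[:2]; print('tray yaw',np.arctan2(d[1],d[0])); d=(P[0]+P[3]-P[1]-P[2])[:2]; print(' yaw2',np.arctan2(-d[0],d[1]))
tc=[c3(500,50),c3(728,72),c3(725,508),c3(497,500)]; sc=[c4(95,158),c4(160,38),c4(690,108),c4(665,242)]
P=[pl('top',p,60) for p in tc]; Q=[pl('side',p,60) for p in sc]; [T('carton',a,b) for a,b in zip(tc,sc)]
for X in(P,Q):
  d=X[0]+X[1]-X[2]-X[3]; print('carton@60',np.round(X,1).tolist(),np.mean(X,0).round(1),[round(np.linalg.norm(X[i]-X[i-1])) for i in range(4)],'long axis',np.arctan2(d[1],d[0]))
# saddle seats: cheek inner edges
# toner gold square & grey disc: on its top
T('gold',c1(602,256),c2(384,120)); T('disc',c1(158,228),c2(278,428))
tq=[c1(138,170),c1(640,228),c1(630,352),c1(125,290)]
print('toner@53',np.round([pl('top',p,53) for p in tq],1).tolist())
iq=[c1(466,368),c1(578,376),c1(572,490),c1(455,480)]
I=[pl('top',p,93) for p in iq]; print('ink@93',np.round(I,1).tolist(),np.mean(I,0).round(1))
print('cleaner shoulder',pl('top',c1(229,390),101).round(1))
print('desk c',np.mean([pl('top',p,12) for p in[(99,199.5),(181,192),(185.5,258.5),(101.5,266.5)]],0))
E
python3 m.py
```

```text
cap [461.4  28.6 120.6] gap 0.4
nozzle [447.1 -79.2 123.2] gap 1.1
box [476.5  -3.8 116.2] gap 1.2
box [468.6 -50.7 113.8] gap 0.5
box [425.3 -44.7 111.5] gap 0.1
box [432.5   2.7 114.6] gap 0.1
box c [450.7 -24.1 114. ]
tray [600.6  88.7  40.8] gap 3.3
tray [ 565.8 -167.4   38.9] gap 2.4
tray@40 [[602.4, 88.9, 40.0], [566.9, -167.2, 40.0], [389.0, -146.5, 40.0], [421.2, 107.0, 40.0]] c [494.9 -29.4  40. ] sides [182, 259, 179, 256]
tray yaw -0.10773142945826472
 yaw2 -0.13212971364161338
carton [ 639.3 -324.3   64.3] gap 5.7
carton [ 630.7 -460.9   57.2] gap 0.9
carton [ 372.3 -443.1   58.8] gap 3.9
carton [ 378.9 -312.8   60.7] gap 1.8
carton@60 [[643.1, -325.6, 60.0], [629.6, -459.7, 60.0], [374.3, -442.8, 60.0], [377.9, -312.9, 60.0]] [ 506.2 -385.2   60. ] [265, 135, 256, 130] long axis -0.05667898774015993
carton@60 [[637.8, -331.4, 60.0], [630.2, -455.4, 60.0], [370.5, -440.8, 60.0], [379.7, -314.1, 60.0]] [ 504.5 -385.4   60. ] [259, 124, 260, 127] long axis -0.061586050557193815
gold [ 515.6 -117.7   52.4] gap 0.4
disc [526.3  59.2  53.3] gap 0.7
toner@53 [[549.3, 67.6, 53.0], [526.5, -132.8, 53.0], [477.3, -128.1, 53.0], [501.1, 72.1, 53.0]]
ink@93 [[469.0, -61.4, 93.0], [466.2, -103.8, 93.0], [423.4, -101.0, 93.0], [426.9, -57.0, 93.0]] [446.3 -80.8  93. ]
cleaner shoulder [460.   28.3 101. ]
desk c [509.61542303 370.34659956  12.        ]
```

Heights agree with the text: cap 120.6, nozzle 123, box 114, toner top 53, tray wall 40, carton rim 60. Targets are cleaner (461,28.5), box (451,-24), ink (447,-80), toner about (513,-31) and desk tray centre (510,370), with tray yaw about -0.12. I'll move now, starting with the turn.

Emit:
{"op": "step_arm", "data": {"targets": [[[8, 0, 0, 0, -0.183], [8, 0, 0, 0, -0.183], [8, 0, 0, 0, -0.183], [8, 0, 0, 0, -0.183], [8, 0, 0, 0, -0.183], [8, 0, 0, 0, -0.183], [8, 0, 0, 0, 0]]]}}

```text
time_s: 0.98
position: [248.7, -680.8, 230.7]
ee_rot: [[0.123, 0.992, 0.0], [0.992, -0.123, 0.001], [0.001, -0.0, -1.0]]
ft_force: [-0.2, 0.4, -0.3]
width: 0.939
```

Emit:
{"op": "step_arm", "data": {"targets": [[[7.5, 5.5, 1.1, 0, 0], [7.5, 5.5, 1.1, 0, 0], [7.5, 5.5, 1.1, 0, 0], [7.5, 5.5, 1.1, 0, 0], [7.5, 5.5, 1.1, 0, 0], [7.5, 5.5, 1.1, 0, 0], [7.5, 5.5, 1.1, 0, 0], [7.5, 5.5, 1.1, 0, 0], [7.5, 5.5, 1.1, 0, 0], [7.5, 5.5, 1.1, 0, 0]]]}}

```text
time_s: 2.22
position: [425.6, -146.6, 231.4]
ee_rot: [[0.127, 0.992, 0.0], [0.992, -0.127, -0.0], [-0.0, 0.0, -1.0]]
ft_force: [0.9, 0.5, -0.1]
width: 0.876
```

Emit:
{"op": "step_arm", "data": {"targets": [[[7.5, 3.0, 0.6, 0, 0], [7.5, 2.5, 0.5, 0, 0], [7.5, 0, 0, 0, 0], [7.5, 0, 0, 0, 0]]]}}

```text
time_s: 2.72
position: [442.5, -95.7, 231.2]
ee_rot: [[0.124, 0.992, -0.001], [0.992, -0.124, -0.0], [-0.0, -0.0, -1.0]]
ft_force: [-0.4, -0.4, -0.2]
width: 0.878
```

Emit:
{"op": "step_arm", "data": {"targets": [[[7.5, 1.6, 0.25, 0, 0], [7.5, 0, 0, 5, 0], [7.5, 0, 0, 5, 0], [7.5, 0, 0, 4, 0], [7.5, 0, 0, 2.7, 0], [7.5, 0, 0, 0, 0], [7.5, 0, 0, 0, 0]]]}}

```text
time_s: 3.6
position: [447.4, -80.2, 64.9]
ee_rot: [[0.123, 0.992, 0.0], [0.992, -0.123, -0.0], [-0.0, 0.0, -1.0]]
ft_force: [0.2, -0.6, -0.5]
width: 0.88
```

```bash
python3 - <<'E'
from h import *
t=optics.get_image('top'); s=optics.get_image('side')
a=crop(s,240,90,130,160,3,'pics/x.png'); b=crop(t,238,183,126,160,3,'pics/x.png')
cv2.imwrite('pics/d1.png',np.hstack([a,b])); print(robot.get_state()['position'])
E
```

```text
[447.82688944 -80.02812361  65.40561869]
```

View pics/d1.png

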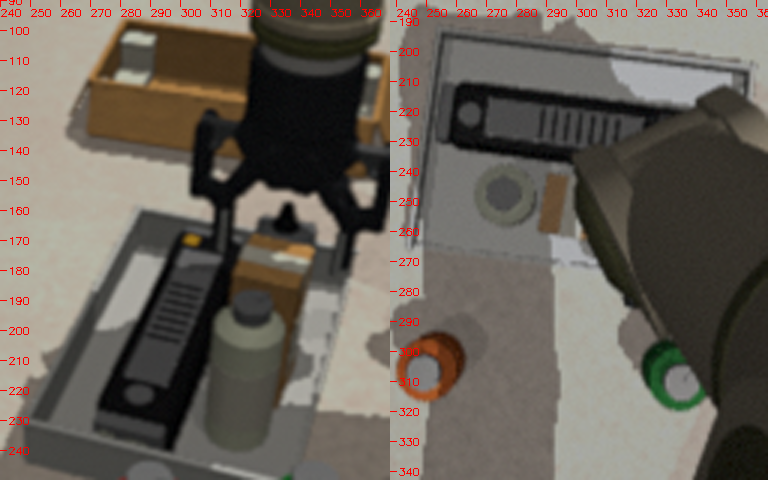

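The fingers at (314,165) and (355,175) straddle the ink bottle (nozzle at 336,161). Closing now.

Emit:
{"op": "step_arm", "data": {"targets": [[[3.5, 0, 0, 0, 0], [3.5, 0, 0, 0, 0], [3.5, 0, 0, 0, 0], [3.5, 0, 0, 0, 0], [3.5, 0, 0, 0, 0], [3.5, 0, 0, 0, 0]]]}}

```text
time_s: 4.45
position: [447.5, -79.7, 65.2]
ee_rot: [[0.122, 0.993, 0.001], [0.993, -0.122, -0.001], [-0.0, 0.001, -1.0]]
ft_force: [-1.7, -0.2, 12.8]
width: 0.507
```

Emit:
{"op": "step_arm", "data": {"targets": [[[3.5, 0, 0, -2, 0], [3.5, 0, 0, -5, 0], [3.5, 0, 0, -5, 0], [3.5, 0, 0, -4.5, 0], [3.5, 0, 0, 0, 0]]]}}

```text
time_s: 5.08
position: [448.6, -79.8, 232.3]
ee_rot: [[0.123, 0.992, 0.006], [0.992, -0.123, -0.001], [-0.001, 0.006, -1.0]]
ft_force: [-0.0, 0.5, -1.2]
width: 0.505
```

Emit:
{"op": "step_arm", "data": {"targets": [[[3.5, 3, 0, 0, 0], [3.5, 5, 0, 0, 0], [3.5, 5, 0.2, 0, 0], [3.5, 5, 0.2, 0, 0], [3.5, 5, 0.2, 0, 0], [3.5, 5, 0.2, 0, 0], [3.5, 5, 0.2, 0, 0], [3.5, 4, 0.2, 0, 0], [3.5, 2.4, 0.2, 0, 0], [3.5, 0, 0, 0, 0]]]}}

```text
time_s: 6.32
position: [508.7, 311.0, 228.2]
ee_rot: [[0.12, 0.993, -0.001], [0.993, -0.12, -0.0], [-0.0, -0.001, -1.0]]
ft_force: [0.1, -0.2, -1.6]
width: 0.506
```

Emit:
{"op": "step_arm", "data": {"targets": [[[3.5, 0, 0, 5, 0], [3.5, 0, 0, 5, 0], [3.5, 0, 0, 4, 0], [3.5, 0, 0, 1.5, 0], [3.5, 0, 0, 0.5, 0], [3.5, 0, 0, 0.2, 0], [3.5, 0, 0, 0, 0]]]}}

```text
time_s: 7.2
position: [509.7, 310.1, 68.4]
ee_rot: [[0.122, 0.993, 0.002], [0.993, -0.122, 0.001], [0.001, 0.001, -1.0]]
ft_force: [0.1, 0.2, -1.0]
width: 0.506
```

Emit:
{"op": "step_arm", "data": {"targets": [[[3.5, 0, 0, 0.15, 0], [3.5, 0, 0, 0.15, 0], [3.5, 0, 0, 0, 0]]]}}

```text
time_s: 7.58
position: [509.4, 310.2, 65.3]
ee_rot: [[0.122, 0.993, 0.001], [0.993, -0.122, 0.0], [0.0, 0.001, -1.0]]
ft_force: [-2.3, -1.6, 8.9]
width: 0.509
```

Emit:
{"op": "step_arm", "data": {"targets": [[[6, 0, 0, 0, 0], [7.5, 0, 0, 0, 0], [7.5, 0, 0, 0, 0], [7.5, 0, 0, 0, 0], [7.5, 0, 0, -2, 0], [7.5, 0, 0, -5, 0], [7.5, 0, 0, -5, 0], [7.5, 0, 0, -2.5, 0], [7.5, 0, 0, 0, 0]]]}}

```text
time_s: 8.7
position: [509.9, 310.4, 211.3]
ee_rot: [[0.122, 0.993, 0.003], [0.993, -0.122, 0.002], [0.002, 0.003, -1.0]]
ft_force: [0.6, -0.2, -0.8]
width: 0.878
```

Emit:
{"op": "step_arm", "data": {"targets": [[[7.5, -5, -0.2, 0, 0], [7.5, -5, -0.2, 0, 0], [7.5, -5, -0.2, 0, 0], [7.5, -5, -0.2, 0, 0], [7.5, -5, -0.3, 0, 0], [7.5, -5, -0.3, 0, 0], [7.5, -3, -0.2, 0, 0], [7.5, -0.9, -0.1, 0, 0], [7.5, 0, 0, 0, 0]]]}}

```text
time_s: 9.82
position: [450.9, -24.4, 208.8]
ee_rot: [[0.122, 0.992, -0.001], [0.992, -0.122, 0.0], [0.0, -0.001, -1.0]]
ft_force: [0.3, 0.6, -0.7]
width: 0.88
```

Emit:
{"op": "step_arm", "data": {"targets": [[[7.5, 0, 0, 5, 0], [7.5, 0, 0, 5, 0], [7.5, 0, 0, 3, 0], [7.5, 0, 0, 1.2, 0], [7.5, 0, 0, 0, 0], [3.8, 0, 0, 0, 0], [3.8, 0, 0, 0, 0], [3.8, 0, 0, 0, 0], [3.8, 0, 0, 0, 0], [3.8, 0, 0, 0, 0]]]}}

```text
time_s: 11.08
position: [451.6, -24.6, 68.5]
ee_rot: [[0.122, 0.992, 0.002], [0.992, -0.122, 0.0], [0.0, 0.002, -1.0]]
ft_force: [-0.8, 1.4, 7.8]
width: 0.516
```

Emit:
{"op": "step_arm", "data": {"targets": [[[3.5, 0, 0, 0, 0], [3.5, 0, 0, -2, 0], [3.5, 0, 0, -5, 0], [3.5, 0, 0, -5, 0], [3.5, 0, 0, -4, 0], [3.5, 0, 0, 0, 0]]]}}

```text
time_s: 11.82
position: [452.2, -24.9, 230.4]
ee_rot: [[0.123, 0.992, 0.006], [0.992, -0.123, -0.001], [-0.0, 0.006, -1.0]]
ft_force: [0.5, 0.1, -2.9]
width: 0.517
```

Emit:
{"op": "step_arm", "data": {"targets": [[[3.5, 3, 0, 0, 0], [3.5, 5, 0, 0, 0], [3.5, 5, 0.2, 0, 0], [3.5, 5, 0.2, 0, 0], [3.5, 5, 0.2, 0, 0], [3.5, 5, 0.2, 0, 0], [3.5, 5, 0.1, 0, 0], [3.5, 4, 0, 0, 0], [3.5, 2.8, 0, 0, 0], [3.5, 0, 0, 0, 0]]]}}

```text
time_s: 13.08
position: [507.3, 371.5, 225.8]
ee_rot: [[0.119, 0.993, -0.002], [0.993, -0.119, 0.0], [0.0, -0.002, -1.0]]
ft_force: [0.2, -0.3, -2.4]
width: 0.515
```

Emit:
{"op": "step_arm", "data": {"targets": [[[3.5, 0, 0, 5, 0], [3.5, 0, 0, 5, 0], [3.5, 0, 0, 3.5, 0], [3.5, 0, 0, 1.5, 0], [3.5, 0, 0, 0.5, 0], [3.5, 0, 0, 0.2, 0], [3.5, 0, 0, 0.15, 0], [3.5, 0, 0, 0.1, 0], [3.5, 0, 0, 0, 0]]]}}

```text
time_s: 14.2
position: [508.7, 369.7, 68.6]
ee_rot: [[0.122, 0.993, 0.001], [0.993, -0.122, 0.001], [0.001, 0.001, -1.0]]
ft_force: [-0.8, 0.3, 4.0]
width: 0.513
```

Emit:
{"op": "step_arm", "data": {"targets": [[[6, 0, 0, 0, 0], [7.5, 0, 0, 0, 0], [7.5, 0, 0, 0, 0], [7.5, 0, 0, 0, 0], [7.5, 0, 0, -2, 0], [7.5, 0, 0, -5, 0], [7.5, 0, 0, -5, 0], [7.5, 0, 0, -2.2, 0], [7.5, 0, 0, 0, 0]]]}}

```text
time_s: 15.32
position: [509.1, 370.1, 212.9]
ee_rot: [[0.122, 0.993, 0.004], [0.993, -0.122, 0.003], [0.003, 0.003, -1.0]]
ft_force: [0.0, -0.4, -0.7]
width: 0.877
```

Emit:
{"op": "step_arm", "data": {"targets": [[[7.5, -5, 0, 0, 0], [7.5, -5, 0, 0, 0], [7.5, -5, -0.1, 0, 0], [7.5, -5, -0.1, 0, 0], [7.5, -5, -0.2, 0, 0], [7.5, -5, -0.2, 0, 0], [7.5, -3.2, 0, 0, 0], [7.5, -1.25, 0, 0, 0], [7.5, 0, 0, 0, 0]]]}}

```text
time_s: 16.45
position: [460.4, 28.1, 209.6]
ee_rot: [[0.123, 0.992, -0.0], [0.992, -0.123, 0.0], [0.0, -0.0, -1.0]]
ft_force: [-0.0, 0.5, 0.2]
width: 0.874
```

Emit:
{"op": "step_arm", "data": {"targets": [[[7.5, 0, 0, 5, 0], [7.5, 0, 0, 5, 0], [7.5, 0, 0, 3, 0], [7.5, 0, 0, 1.3, 0], [7.5, 0, 0, 0, 0], [3.8, 0, 0, 0, 0], [3.8, 0, 0, 0, 0], [3.8, 0, 0, 0, 0], [3.8, 0, 0, 0, 0], [3.8, 0, 0, 0, 0]]]}}

```text
time_s: 17.7
position: [461.1, 28.3, 68.1]
ee_rot: [[0.122, 0.993, 0.002], [0.993, -0.122, 0.0], [0.001, 0.002, -1.0]]
ft_force: [-0.1, 0.8, 5.8]
width: 0.524
```

Emit:
{"op": "step_arm", "data": {"targets": [[[3.5, 0, 0, 0, 0], [3.5, 0, 0, -2, 0], [3.5, 0, 0, -5, 0], [3.5, 0, 0, -5, 0], [3.5, 0, 0, -4, 0], [3.5, 0, 0, 0, 0]]]}}

```text
time_s: 18.45
position: [461.8, 28.0, 230.0]
ee_rot: [[0.123, 0.992, 0.006], [0.992, -0.123, -0.0], [0.0, 0.006, -1.0]]
ft_force: [0.4, -0.2, -1.7]
width: 0.525
```

Emit:
{"op": "step_arm", "data": {"targets": [[[3.5, 3, 0, 0, 0], [3.5, 5, 0, 0, 0], [3.5, 5, 0, 0, 0], [3.5, 5, 0, 0, 0], [3.5, 5, 0, 0, 0], [3.5, 5, 0, 0, 0], [3.5, 5, 0, 0, 0], [3.5, 4.5, -0.1, 0, 0], [3.5, 2.9, -0.1, 0, 0], [3.5, 0, 0, 0, 0]]]}}

```text
time_s: 19.7
position: [506.4, 431.6, 225.3]
ee_rot: [[0.119, 0.993, -0.002], [0.993, -0.119, 0.0], [0.0, -0.002, -1.0]]
ft_force: [-0.8, -1.6, -1.5]
width: 0.523
```

Emit:
{"op": "step_arm", "data": {"targets": [[[3.5, 0, 0, 5, 0], [3.5, 0, 0, 5, 0], [3.5, 0, 0, 3.5, 0], [3.5, 0, 0, 1.5, 0], [3.5, 0, 0, 0.5, 0], [3.5, 0, 0, 0.2, 0], [3.5, 0, 0, 0.15, 0], [3.5, 0, 0, 0.1, 0], [3.5, 0, 0, 0, 0]]]}}

```text
time_s: 20.82
position: [508.0, 429.8, 68.2]
ee_rot: [[0.122, 0.993, 0.001], [0.993, -0.122, 0.001], [0.001, 0.001, -1.0]]
ft_force: [0.1, -0.9, 5.3]
width: 0.524
```

Emit:
{"op": "step_arm", "data": {"targets": [[[6, 0, 0, 0, 0], [7.5, 0, 0, 0, 0], [7.5, 0, 0, 0, 0], [7.5, 0, 0, 0, 0], [7.5, 0, 0, -2, 0], [7.5, 0, 0, -5, 0], [7.5, 0, 0, -5, 0], [7.5, 0, 0, -2.2, 0], [7.5, 0, 0, 0, 0]]]}}

```text
time_s: 21.95
position: [508.3, 430.3, 212.6]
ee_rot: [[0.122, 0.993, 0.004], [0.993, -0.122, 0.003], [0.003, 0.003, -1.0]]
ft_force: [-0.2, 0.8, -0.6]
width: 0.877
```

Emit:
{"op": "step_arm", "data": {"targets": [[[8.5, -5, 0.6, 0, 0], [8.5, -5, 0.6, 0, 0], [8.5, -5, 0.7, 0, 0], [8.5, -5, 0.7, 0, 0], [8.5, -5, 0.7, 0, 0], [8.5, -5, 0.7, 0, 0], [8.5, -5, 0.7, 0, 0], [8.5, -5, 0.7, 0, 0], [8.5, -4, 0.5, 0, 0], [8.5, 0, 0, 0, 0]]]}}

```text
time_s: 23.2
position: [511.8, -18.2, 208.4]
ee_rot: [[0.127, 0.992, -0.002], [0.992, -0.127, -0.001], [-0.002, -0.002, -1.0]]
ft_force: [0.7, 0.4, -0.2]
width: 0.997
```

```bash
python3 - <<'E'
from h import *
t=optics.get_image('top'); s=optics.get_image('side'); cv2.imwrite('pics/t2.png',t); cv2.imwrite('pics/s2.png',s)
a=cv2.resize(t[170:310,90:370],None,fx=2,fy=2); b=cv2.resize(s[150:420,150:400],None,fx=1.2,fy=1.2)
o=np.zeros((604,564,3),np.uint8); o[:280,:560]=a; o[280:280+324,:300]=b; cv2.imwrite('pics/d2.png',o); print(robot.get_state()['position'])
E
```

```text
[512.33794841 -14.43024861 208.95867008]
```

View pics/d2.png

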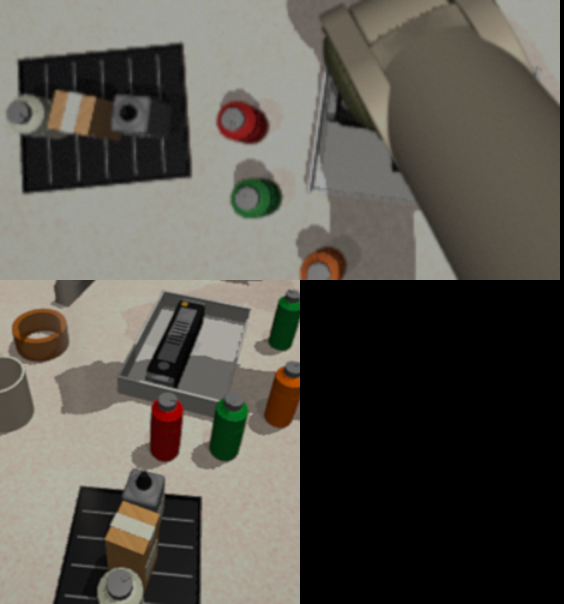

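All three stand in the desk tray: bottle (24,115), box (75,112) and ink (130,112) in the crop. The toner is clear of neighbours. I'll cross-check its centre from the cap ends.

```bash
python3 - <<'E'
from h import *
c1=lambda x,y:(238+x/6,183+y/6)
for z in(38,48): 
  L=pl('top',c1(98,220),z); R=pl('top',c1(662,295),z); print(z,L.round(1),R.round(1),((L+R)/2).round(1),np.linalg.norm(L-R))
print(robot.get_state()['joints'].round(2))
E
```

```text
38 [530.7  84.8  38. ] [ 501. -143.   38.] [515.8 -29.1  38. ] 229.71096611502813
48 [529.7  83.8  48. ] [ 500.3 -141.7   48. ] [515. -29.  48.] 227.47714435489064
[ 0.38  0.44 -0.63  2.08  0.38  0.74 -0.62]
```

Emit:
{"op": "step_arm", "data": {"targets": [[[8.5, -1.45, 0.4, 0, 0], [8.5, 0, 0, 5, 0], [8.5, 0, 0, 5, 0], [8.5, 0, 0, 3, 0], [8.5, 0, 0, 0, 0]]]}}

```text
time_s: 23.92
position: [513.8, -28.8, 77.5]
ee_rot: [[0.12, 0.993, -0.004], [0.993, -0.12, -0.0], [-0.0, -0.004, -1.0]]
ft_force: [0.8, 0.3, 0.8]
width: 0.994
```

Emit:
{"op": "step_arm", "data": {"targets": [[[8.5, 0, 0, 2.5, 0], [8.5, 0, 0, 2, 0], [8.5, 0, 0, 1.8, 0], [8.5, 0, 0, 0, 0], [8.5, 0, 0, 0, 0]]]}}

```text
time_s: 24.55
position: [515.7, -29.2, 17.5]
ee_rot: [[0.121, 0.993, 0.002], [0.993, -0.121, -0.0], [0.0, 0.002, -1.0]]
ft_force: [0.6, -0.1, -0.6]
width: 0.997
```

Emit:
{"op": "step_arm", "data": {"targets": [[[8.5, 0, 0, 0.4, 0], [5, 0, 0, 0, 0], [4.5, 0, 0, 0, 0], [4.5, 0, 0, 0, 0], [4.5, 0, 0, 0, 0], [4.5, 0, 0, 0, 0], [4.5, 0, 0, 0, 0]]]}}

```text
time_s: 25.42
position: [515.0, -29.4, 12.7]
ee_rot: [[0.122, 0.993, 0.001], [0.993, -0.122, -0.0], [-0.0, 0.001, -1.0]]
ft_force: [0.4, 0.3, 5.0]
width: 0.628
```

Emit:
{"op": "step_arm", "data": {"targets": [[[4.5, 0, 0, -1, 0], [4.5, 0, 0, -2, 0], [4.5, 0, 0, -4, 0], [4.5, 0, 0, -5, 0], [4.5, 0, 0, -5, 0], [4.5, 0, 0, -2, 0], [4.5, 0, 0, 0, 0]]]}}

```text
time_s: 26.3
position: [515.0, -29.7, 203.7]
ee_rot: [[0.122, 0.992, 0.002], [0.992, -0.122, -0.001], [-0.0, 0.002, -1.0]]
ft_force: [1.1, 0.3, -4.7]
width: 0.626
```

Emit:
{"op": "step_arm", "data": {"targets": [[[4.5, 0, 0, 0, 0.1], [4.5, 0, 0, 0, 0.17], [4.5, 0, 0, 0, 0.18], [4.5, 0, 0, 0, 0.18], [4.5, 0, 0, 0, 0.18], [4.5, 0, 0, 0, 0.18], [4.5, 0, 0, 0, 0.18], [4.5, 0, 0, 0, 0.18], [4.5, 0, 0, 0, 0.157], [4.5, 0, 0, 0, 0]]]}}

```text
time_s: 27.55
position: [513.9, -29.2, 201.0]
ee_rot: [[0.998, -0.056, -0.003], [-0.056, -0.998, -0.001], [-0.003, 0.001, -1.0]]
ft_force: [0.0, 0.9, -4.4]
width: 0.621
```

Emit:
{"op": "step_arm", "data": {"targets": [[[4.5, 0, 2, 0, 0], [4.5, 0.1, 4.5, 0, 0], [4.5, 0.2, 5, 0, 0], [4.5, 0.2, 5, 0, 0], [4.5, 0.2, 5, 0, 0], [4.5, 0.2, 5, 0, 0], [4.5, 0.2, 5, 0, 0], [4.5, 0, 3, 0, 0], [4.5, 0, 1, 0, 0], [4.5, 0, 0, 0, 0]]]}}

```text
time_s: 28.8
position: [504.7, -384.1, 201.3]
ee_rot: [[0.998, -0.057, -0.001], [-0.057, -0.998, 0.001], [-0.001, -0.001, -1.0]]
ft_force: [-0.2, -0.2, -4.9]
width: 0.625
```

```bash
python3 - <<'E'
from h import *
t=optics.get_image('top'); s=optics.get_image('side')
a=crop(t,400,150,130,150,3,'pics/x.png'); b=crop(s,230,20,130,150,3,'pics/x.png',10); cv2.imwrite('pics/d3.png',np.hstack([a,b]));st=robot.get_state();print(st['position'],st['ee_rot'].round(3).tolist())
# grey end caps / saddles left to eye
E
```

```text
[ 505.45157057 -382.5836783   201.84775566] [[0.998, -0.055, -0.001], [-0.055, -0.998, 0.001], [-0.001, -0.001, -1.0]]
```

View pics/d3.png

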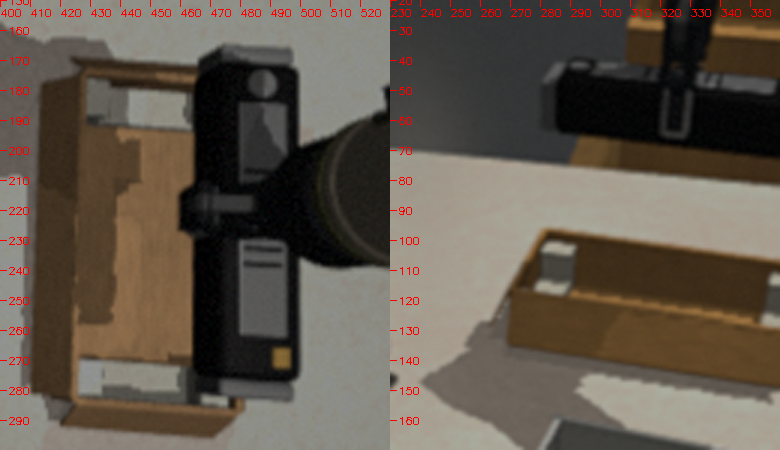

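The toner hangs level over the carton, with caps at (482,165) and (485,283). I'll check its centre and the saddle centre numerically.

```bash
python3 - <<'E'
from h import *
for z in (225,235):
  A=pl('top',(400+245/3,150+45/3),z);B=pl('top',(400+256/3,150+400/3),z); print('toner',z,A.round(1),B.round(1),((A+B)/2).round(1),np.linalg.norm(A-B).round(1))
c3=lambda x,y:(400+(x-400)/4,160+y/4)
for a,b in [((546,90),(675,105)),((537,465),(668,475))]:
  A=pl('top',c3(*a),49);B=pl('top',c3(*b),49); print('saddle',A.round(1),B.round(1),((A+B)/2).round(1),np.linalg.norm(A-B).round(1))
E
```

```text
toner 225 [ 622.9 -387.2  225. ] [ 389.9 -380.4  225. ] [ 506.4 -383.8  225. ] 233.1
toner 235 [ 620.5 -382.8  235. ] [ 390.3 -376.   235. ] [ 505.4 -379.4  235. ] 230.3
saddle [ 620.8 -355.5   49. ] [ 611.7 -431.9   49. ] [ 616.2 -393.7   49. ] 76.9
saddle [ 397.7 -340.3   49. ] [ 392.4 -415.7   49. ] [ 395. -378.   49.] 75.7
```

Emit:
{"op": "step_arm", "data": {"targets": [[[4.5, 0.05, 0.3, 0, 0.012], [4.5, 0, 0, 4, 0], [4.5, 0, 0, 5, 0], [4.5, 0, 0, 3, 0], [4.5, 0, 0, 0, 0], [4.5, 0, 0, 0, 0]]]}}

```text
time_s: 29.65
position: [506.5, -387.4, 83.5]
ee_rot: [[0.998, -0.07, 0.001], [-0.07, -0.998, -0.001], [0.001, 0.001, -1.0]]
ft_force: [-0.5, 1.1, -4.3]
width: 0.627
```

Emit:
{"op": "step_arm", "data": {"targets": [[[4.5, 0, -0.1, 2, 0], [4.5, 0, 0, 2, 0], [4.5, 0, 0, 0.8, 0], [4.5, 0, 0, 0.2, 0], [4.5, 0, 0, 0, 0]]]}}

```text
time_s: 30.28
position: [505.8, -386.6, 32.6]
ee_rot: [[0.998, -0.07, 0.0], [-0.07, -0.998, -0.0], [0.0, 0.0, -1.0]]
ft_force: [0.2, -0.3, -4.1]
width: 0.625
```

Emit:
{"op": "step_arm", "data": {"targets": [[[4.5, 0, 0, 0.15, 0], [4.5, 0, 0, 0.15, 0], [4.5, 0, 0, 0.1, 0], [4.5, 0, 0, 0, 0]]]}}

```text
time_s: 30.78
position: [505.7, -386.5, 28.8]
ee_rot: [[0.998, -0.07, 0.0], [-0.07, -0.998, -0.0], [0.0, 0.0, -1.0]]
ft_force: [-0.8, 1.8, 1.7]
width: 0.625
```

Emit:
{"op": "step_arm", "data": {"targets": [[[5.8, 0, 0, 0, 0], [6.8, 0, 0, 0, 0], [6.8, 0, 0, 0, 0], [6.8, 0, 0, 0, 0], [6.8, 0, 0, -1, 0], [6.8, 0, 0, -4, 0], [6.8, 0, 0, -5, 0], [6.8, 0, 0, -5, 0], [6.8, 0, 0, -4, 0], [6.8, 0, 0, 0, 0]]]}}

```text
time_s: 32.02
position: [507.0, -387.3, 222.6]
ee_rot: [[0.998, -0.07, 0.005], [-0.07, -0.998, -0.004], [0.006, 0.003, -1.0]]
ft_force: [-0.9, 0.9, -0.5]
width: 0.797
```

Emit:
{"op": "step_arm", "data": {"targets": [[[7.5, 0, 0, 0, -0.16], [7.5, 0, 0, 0, -0.18], [7.5, 0, 0, 0, -0.18], [7.5, 0, 0, 0, -0.18], [7.5, 0, 0, 0, -0.18], [7.5, 0, 0, 0, -0.18], [7.5, 0, 0, 0, -0.18], [7.5, 0, 0, 0, -0.18], [7.5, 0, 0, 0, -0.098], [7.5, 0, 0, 0, 0]]]}}

```text
time_s: 33.28
position: [505.1, -386.3, 217.6]
ee_rot: [[0.124, 0.992, -0.001], [0.992, -0.124, 0.001], [0.001, -0.001, -1.0]]
ft_force: [-0.7, -0.6, -0.4]
width: 0.878
```

Emit:
{"op": "step_arm", "data": {"targets": [[[7.5, 4, -0.5, 0, 0], [7.5, 5.5, -0.7, 0, 0], [7.5, 5.5, -0.7, 0, 0], [7.5, 5.5, -0.7, 0, 0], [7.5, 5.5, -0.7, 0, 0], [7.5, 5.5, -0.7, 0, 0], [7.5, 5.5, -0.7, 0, 0], [7.5, 5.5, -0.7, 0, 0], [7.5, 5.5, -0.7, 0, 0], [7.5, 5.5, -0.7, 0, 0]]]}}

```text
time_s: 34.52
position: [503.4, 154.6, 218.2]
ee_rot: [[0.126, 0.992, -0.0], [0.992, -0.126, -0.0], [-0.0, -0.0, -1.0]]
ft_force: [0.5, -1.0, -0.0]
width: 0.878
```

Emit:
{"op": "step_arm", "data": {"targets": [[[7.5, 5.5, -0.7, 0, 0], [7.5, 5.5, -0.7, 0, 0], [7.5, 5.5, -0.7, 0, 0], [7.5, 5.5, -0.6, 0, 0], [7.5, 4, -0.4, 0, 0], [7.5, 1.5, -0.1, 0, 0], [7.5, 0, 0, 0, 0]]]}}

```text
time_s: 35.4
position: [505.2, 430.0, 217.8]
ee_rot: [[0.123, 0.992, -0.001], [0.992, -0.123, -0.001], [-0.001, -0.001, -1.0]]
ft_force: [0.5, -0.7, 0.2]
width: 0.88
```

```bash
python3 - <<'E'
from h import *
t=optics.get_image('top'); s=optics.get_image('side');cv2.imwrite('pics/t4.png',t); cv2.imwrite('pics/s4.png',s)
a=crop(t,400,155,100,145,4,'pics/x.png'); b=crop(s,255,85,130,65,3,'pics/x.png')
o=np.zeros((580,800,3),np.uint8); o[:,:400]=a; o[:195,400:790]=b; c=cv2.resize(t[180:280,90:290],None,fx=2,fy=2); o[200:400,400:]=c; cv2.imwrite('pics/d4.png',o)
st=robot.get_state();print(st['position'],st['ee_rot'].round(3).tolist())
E
```

```text
[506.06899577 427.93041119 217.89836876] [[0.125, 0.992, -0.0], [0.992, -0.125, -0.002], [-0.002, 0.0, -1.0]]
```

View pics/d4.png

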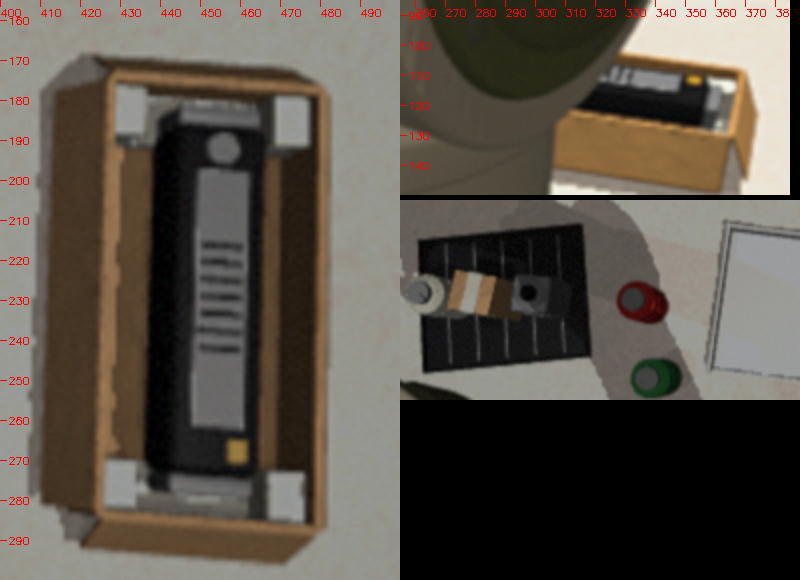

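The toner lies between the cheeks, gold mark at (459,268), caps at rows 180 and 279.5. The three items still stand. I'll descend on the cleaner and compute the toner height.

Emit:
{"op": "step_arm", "data": {"targets": [[[7.5, 0.1, 0.2, 0, 0], [7.5, 0, 0, 5, 0], [7.5, 0, 0, 5, 0], [7.5, 0, 0, 3, 0], [7.5, 0, 0, 1.9, 0], [7.5, 0, 0, 0, 0], [7.5, 0, 0, 0, 0]]]}}

```text
time_s: 36.38
position: [508.4, 430.9, 70.5]
ee_rot: [[0.123, 0.992, 0.001], [0.992, -0.123, 0.001], [0.001, 0.001, -1.0]]
ft_force: [0.5, 0.1, -0.4]
width: 0.874
```

```bash
python3 - <<'E'
from h import *
print(tri((459.25,268),(353.3,111.7)))
A=pl('top',(456,180),60);B=pl('top',(452.5,279.5),60); print(A,B,(A+B)/2)
print(robot.get_state()['position'])
E
```

```text
(array([ 417.19173367, -391.68312531,   68.57709608]), np.float64(0.22295287121383095))
[ 624.78472444 -398.11801791   60.        ] [ 390.86246624 -378.15261184   60.        ] [ 507.82359534 -388.13531488   60.        ]
[508.43285005 430.93787401  70.53286002]
```

Emit:
{"op": "step_arm", "data": {"targets": [[[7.5, -0.1, 0, 0.2, 0], [3.5, 0, 0, 0, 0], [3.5, 0, 0, 0, 0], [3.5, 0, 0, 0, 0], [3.5, 0, 0, 0, 0], [3.5, 0, 0, 0, 0]]]}}

```text
time_s: 37.12
position: [507.9, 429.7, 68.1]
ee_rot: [[0.123, 0.992, 0.001], [0.992, -0.123, 0.0], [0.0, 0.001, -1.0]]
ft_force: [0.0, -1.2, 5.3]
width: 0.523
```

Emit:
{"op": "step_arm", "data": {"targets": [[[3.5, 0, 0, 0, 0], [3.5, 0, 0, -2, 0], [3.5, 0, 0, -5, 0], [3.5, 0, 0, -5, 0], [3.5, 0, 0, -4, 0], [3.5, 0, 0, 0, 0]]]}}

```text
time_s: 37.88
position: [508.5, 430.9, 231.9]
ee_rot: [[0.123, 0.992, 0.005], [0.992, -0.123, 0.004], [0.005, 0.004, -1.0]]
ft_force: [0.3, 0.0, -2.3]
width: 0.522
```

Emit:
{"op": "step_arm", "data": {"targets": [[[3.5, -3, 0, 0, 0], [3.5, -5, 0, 0, 0], [3.5, -5, 0, 0, 0], [3.5, -5, 0, 0, 0], [3.5, -5, 0, 0, 0], [3.5, -5, 0, 0, 0], [3.5, -5, 0.1, 0, 0], [3.5, -4.5, 0.1, 0, 0], [3.5, -2.9, 0.1, 0, 0], [3.5, 0, 0, 0, 0]]]}}

```text
time_s: 39.12
position: [460.2, 25.6, 226.8]
ee_rot: [[0.127, 0.992, -0.002], [0.992, -0.127, -0.001], [-0.001, -0.002, -1.0]]
ft_force: [-0.5, 0.3, -1.1]
width: 0.519
```

Emit:
{"op": "step_arm", "data": {"targets": [[[3.5, 0, 0, 5, 0], [3.5, 0, 0, 5, 0], [3.5, 0, 0, 2.5, 0], [3.5, 0, 0, 1, 0], [3.5, 0, 0, 0, 0], [3.5, 0, 0, 0, 0]]]}}

```text
time_s: 39.88
position: [461.7, 28.5, 93.2]
ee_rot: [[0.122, 0.992, 0.002], [0.992, -0.122, 0.0], [0.0, 0.001, -1.0]]
ft_force: [1.0, -0.3, -1.3]
width: 0.52
```

Right on the spot; lower 25 mm.

Emit:
{"op": "step_arm", "data": {"targets": [[[3.5, 0, 0, 1.2, 0], [3.5, 0, 0, 0.8, 0], [3.5, 0, 0, 0.3, 0], [3.5, 0, 0, 0.15, 0], [3.5, 0, 0, 0.05, 0], [3.5, 0, 0, 0, 0]]]}}

```text
time_s: 40.62
position: [460.9, 28.2, 67.9]
ee_rot: [[0.122, 0.992, 0.0], [0.992, -0.122, -0.001], [-0.001, 0.0, -1.0]]
ft_force: [-3.0, 0.0, 12.7]
width: 0.526
```

Emit:
{"op": "step_arm", "data": {"targets": [[[6, 0, 0, 0, 0], [7.5, 0, 0, 0, 0], [7.5, 0, 0, 0, 0], [7.5, 0, 0, 0, 0], [7.5, 0, 0, -2, 0], [7.5, 0, 0, -5, 0], [7.5, 0, 0, -5, 0], [7.5, 0, 0, -2.2, 0], [7.5, 0, 0, 0, 0]]]}}

```text
time_s: 41.75
position: [461.9, 28.0, 210.7]
ee_rot: [[0.124, 0.992, 0.003], [0.992, -0.124, -0.0], [0.0, 0.003, -1.0]]
ft_force: [-0.8, -0.0, 0.6]
width: 0.88
```

Emit:
{"op": "step_arm", "data": {"targets": [[[7.5, 5, 0, 0, 0], [7.5, 5, 0, 0, 0], [7.5, 5, 0.1, 0, 0], [7.5, 5, 0.1, 0, 0], [7.5, 5, 0.2, 0, 0], [7.5, 5, 0.2, 0, 0], [7.5, 3.2, 0, 0, 0], [7.5, 1.25, 0, 0, 0], [7.5, 0, 0, 0, 0]]]}}

```text
time_s: 42.88
position: [508.8, 369.1, 208.1]
ee_rot: [[0.122, 0.993, -0.001], [0.993, -0.122, -0.001], [-0.001, -0.001, -1.0]]
ft_force: [-0.1, -0.0, -0.7]
width: 0.878
```

Emit:
{"op": "step_arm", "data": {"targets": [[[7.5, 0, 0, 5, 0], [7.5, 0, 0, 5, 0], [7.5, 0, 0, 3, 0], [7.5, 0, 0, 1, 0], [7.5, 0, 0, 0, 0], [7.5, 0, 0, 0, 0]]]}}

```text
time_s: 43.62
position: [510.1, 369.4, 70.7]
ee_rot: [[0.123, 0.992, 0.002], [0.992, -0.123, 0.001], [0.001, 0.001, -1.0]]
ft_force: [0.5, 0.1, 0.9]
width: 0.879
```

Emit:
{"op": "step_arm", "data": {"targets": [[[7.5, 0, 0, 0.2, 0], [3.5, 0, 0, 0, 0], [3.5, 0, 0, 0, 0], [3.5, 0, 0, 0, 0], [3.5, 0, 0, 0, 0], [3.5, 0, 0, 0, 0]]]}}

```text
time_s: 44.38
position: [509.2, 369.5, 67.8]
ee_rot: [[0.123, 0.992, 0.0], [0.992, -0.123, 0.0], [0.0, 0.0, -1.0]]
ft_force: [-2.1, -1.0, 5.7]
width: 0.517
```

Emit:
{"op": "step_arm", "data": {"targets": [[[3.5, 0, 0, 0, 0], [3.5, 0, 0, -2, 0], [3.5, 0, 0, -5, 0], [3.5, 0, 0, -5, 0], [3.5, 0, 0, -4, 0], [3.5, 0, 0, 0, 0]]]}}

```text
time_s: 45.12
position: [510.2, 370.5, 231.5]
ee_rot: [[0.123, 0.992, 0.005], [0.992, -0.123, 0.004], [0.004, 0.004, -1.0]]
ft_force: [-0.4, 0.1, -2.8]
width: 0.507
```

Emit:
{"op": "step_arm", "data": {"targets": [[[3.5, -3, 0, 0, 0], [3.5, -5, 0, 0, 0], [3.5, -5, -0.1, 0, 0], [3.5, -5, -0.1, 0, 0], [3.5, -5, -0.2, 0, 0], [3.5, -5, -0.2, 0, 0], [3.5, -5, -0.2, 0, 0], [3.5, -4, -0.1, 0, 0], [3.5, -2.8, 0, 0, 0], [3.5, 0, 0, 0, 0]]]}}

```text
time_s: 46.38
position: [450.3, -27.0, 226.6]
ee_rot: [[0.126, 0.992, -0.002], [0.992, -0.126, -0.001], [-0.001, -0.002, -1.0]]
ft_force: [-0.4, 0.3, -2.9]
width: 0.509
```

Emit:
{"op": "step_arm", "data": {"targets": [[[3.5, 0, 0, 0, 0], [3.5, 0, 0, 0, 0]]]}}

```text
time_s: 46.62
position: [451.6, -23.5, 227.2]
ee_rot: [[0.121, 0.993, -0.0], [0.993, -0.121, 0.0], [0.0, -0.0, -1.0]]
ft_force: [-0.3, 0.6, -2.8]
width: 0.509
```

Emit:
{"op": "step_arm", "data": {"targets": [[[3.5, -0.1, 0, 3, 0], [3.5, 0, 0, 4, 0], [3.5, 0, 0, 4, 0], [3.5, 0, 0, 2.5, 0], [3.5, 0, 0, 0, 0], [3.5, 0, 0, 0, 0]]]}}

```text
time_s: 47.38
position: [452.0, -24.8, 92.9]
ee_rot: [[0.122, 0.993, 0.001], [0.993, -0.122, 0.0], [0.0, 0.001, -1.0]]
ft_force: [0.3, 0.0, -2.5]
width: 0.516
```

Emit:
{"op": "step_arm", "data": {"targets": [[[3.5, 0, 0, 1.2, 0], [3.5, 0, 0, 0.8, 0], [3.5, 0, 0, 0.25, 0], [3.5, 0, 0, 0.15, 0], [3.5, 0, 0, 0, 0], [3.5, 0, 0, 0, 0]]]}}

```text
time_s: 48.12
position: [451.6, -25.5, 68.4]
ee_rot: [[0.123, 0.992, 0.0], [0.992, -0.123, -0.0], [0.0, 0.0, -1.0]]
ft_force: [-0.9, -0.5, -2.9]
width: 0.51
```

Emit:
{"op": "step_arm", "data": {"targets": [[[3.5, 0, 0, 0.1, 0], [3.5, 0, 0, 0, 0]]]}}

```text
time_s: 48.38
position: [451.6, -25.6, 67.7]
ee_rot: [[0.123, 0.992, 0.001], [0.992, -0.123, -0.0], [-0.0, 0.001, -1.0]]
ft_force: [-2.4, 0.6, 6.1]
width: 0.511
```

Emit:
{"op": "step_arm", "data": {"targets": [[[6, 0, 0, 0, 0], [7.5, 0, 0, 0, 0], [7.5, 0, 0, 0, 0], [7.5, 0, 0, 0, 0], [7.5, 0, 0, -2, 0], [7.5, 0, 0, -5, 0], [7.5, 0, 0, -5, 0], [7.5, 0, 0, -2.2, 0], [7.5, 0, 0, 0, 0]]]}}

```text
time_s: 49.5
position: [452.2, -25.8, 210.7]
ee_rot: [[0.124, 0.992, 0.003], [0.992, -0.124, -0.001], [-0.0, 0.003, -1.0]]
ft_force: [-0.5, 0.2, -0.6]
width: 0.879
```

Emit:
{"op": "step_arm", "data": {"targets": [[[7.5, 5, 0.2, 0, 0], [7.5, 5, 0.2, 0, 0], [7.5, 5, 0.2, 0, 0], [7.5, 5, 0.2, 0, 0], [7.5, 5, 0.3, 0, 0], [7.5, 5, 0.3, 0, 0], [7.5, 3, 0.2, 0, 0], [7.5, 0.95, 0, 0, 0], [7.5, 0, 0, 0, 0], [7.5, 0, 0, 0, 0]]]}}

```text
time_s: 50.75
position: [508.9, 307.7, 208.7]
ee_rot: [[0.124, 0.992, -0.001], [0.992, -0.124, -0.002], [-0.002, -0.0, -1.0]]
ft_force: [-0.6, -0.3, 0.2]
width: 0.88
```

Emit:
{"op": "step_arm", "data": {"targets": [[[7.5, 0, 0, 5, 0], [7.5, 0, 0, 5, 0], [7.5, 0, 0, 3, 0], [7.5, 0, 0, 1, 0], [7.5, 0, 0, 0.2, 0], [7.5, 0, 0, 0, 0]]]}}

```text
time_s: 51.5
position: [509.6, 309.6, 68.4]
ee_rot: [[0.123, 0.992, 0.001], [0.992, -0.123, 0.001], [0.001, 0.001, -1.0]]
ft_force: [0.4, -0.3, -0.4]
width: 0.88
```

Emit:
{"op": "step_arm", "data": {"targets": [[[7.5, 0.05, 0, 0.3, 0], [3.5, 0, 0, 0, 0], [3.5, 0, 0, 0, 0], [3.5, 0, 0, 0, 0], [3.5, 0, 0, 0, 0], [3.5, 0, 0, 0, 0]]]}}

```text
time_s: 52.25
position: [509.2, 310.1, 64.9]
ee_rot: [[0.123, 0.992, 0.001], [0.992, -0.123, 0.0], [0.0, 0.001, -1.0]]
ft_force: [-0.3, -0.8, 5.2]
width: 0.51
```

Emit:
{"op": "step_arm", "data": {"targets": [[[3.5, 0, 0, 0, 0], [3.5, 0, 0, -2, 0], [3.5, 0, 0, -5, 0], [3.5, 0, 0, -5, 0], [3.5, 0, 0, -4, 0], [3.5, 0, 0, 0, 0]]]}}

```text
time_s: 53.0
position: [510.0, 311.1, 228.5]
ee_rot: [[0.123, 0.992, 0.005], [0.992, -0.123, 0.003], [0.004, 0.005, -1.0]]
ft_force: [0.0, 0.4, -1.2]
width: 0.512
```

Emit:
{"op": "step_arm", "data": {"targets": [[[3.5, -3, 0, 0, 0], [3.5, -5, -0.1, 0, 0], [3.5, -5, -0.2, 0, 0], [3.5, -5, -0.2, 0, 0], [3.5, -5, -0.2, 0, 0], [3.5, -5, -0.2, 0, 0], [3.5, -5, -0.2, 0, 0], [3.5, -4, -0.2, 0, 0], [3.5, -2.5, -0.1, 0, 0], [3.5, 0, 0, 0, 0]]]}}

```text
time_s: 54.25
position: [445.6, -82.3, 223.8]
ee_rot: [[0.126, 0.992, -0.002], [0.992, -0.126, -0.0], [-0.001, -0.002, -1.0]]
ft_force: [0.3, 0.0, -0.7]
width: 0.508
```

Emit:
{"op": "step_arm", "data": {"targets": [[[3.5, 0, 0, 0, 0], [3.5, 0, 0, 0, 0]]]}}

```text
time_s: 54.5
position: [446.8, -79.3, 224.3]
ee_rot: [[0.121, 0.993, 0.0], [0.993, -0.121, 0.0], [0.0, -0.0, -1.0]]
ft_force: [-0.2, 0.8, -1.5]
width: 0.505
```

Emit:
{"op": "step_arm", "data": {"targets": [[[3.5, -0.05, 0, 3, 0], [3.5, 0, 0, 4, 0], [3.5, 0, 0, 4, 0], [3.5, 0, 0, 2.5, 0], [3.5, 0, 0, 0, 0], [3.5, 0, 0, 0, 0]]]}}

```text
time_s: 55.25
position: [447.2, -80.2, 89.9]
ee_rot: [[0.122, 0.993, 0.001], [0.993, -0.122, 0.0], [0.0, 0.001, -1.0]]
ft_force: [-0.3, 0.2, -0.5]
width: 0.505
```

Emit:
{"op": "step_arm", "data": {"targets": [[[3.5, 0, 0, 1.2, 0], [3.5, 0, 0, 0.8, 0], [3.5, 0, 0, 0.25, 0], [3.5, 0, 0, 0.15, 0], [3.5, 0, 0, 0, 0], [3.5, 0, 0, 0, 0]]]}}

```text
time_s: 56.0
position: [446.7, -80.9, 65.4]
ee_rot: [[0.123, 0.992, 0.0], [0.992, -0.123, -0.0], [0.0, 0.0, -1.0]]
ft_force: [-0.3, -0.5, -0.7]
width: 0.503
```

Emit:
{"op": "step_arm", "data": {"targets": [[[3.5, 0, 0, 0.1, 0], [3.5, 0, 0, 0, 0], [6, 0, 0, 0, 0], [7.5, 0, 0, 0, 0], [7.5, 0, 0, 0, 0], [7.5, 0, 0, 0, 0], [7.5, 0, 0, -2, 0], [7.5, 0, 0, -5, 0], [7.5, 0, 0, -5, 0], [7.5, 0, 0, -5, 0]]]}}

```text
time_s: 57.25
position: [446.2, -80.8, 235.7]
ee_rot: [[0.123, 0.992, -0.001], [0.992, -0.123, 0.001], [0.0, -0.001, -1.0]]
ft_force: [0.4, -0.8, 0.0]
width: 0.878
```

Emit:
{"op": "step_arm", "data": {"targets": [[[7.5, -4, 0, 0, 0], [7.5, -5.5, 0, 0, 0], [7.5, -5.5, 0, 0, 0], [7.5, -5.5, 0, 0, 0], [7.5, -5.5, 0, 0, 0], [7.5, -5.5, 0, 0, 0], [7.5, -5.5, 0, 0, 0], [7.5, -5.5, 0, 0, 0], [7.5, -5.5, 0, 0, 0], [7.5, 0, 0, 0, 0]]]}}

```text
time_s: 58.5
position: [385.0, -561.7, 232.7]
ee_rot: [[0.129, 0.992, -0.001], [0.992, -0.129, -0.0], [-0.0, -0.001, -1.0]]
ft_force: [0.3, 1.2, 0.6]
width: 0.879
```

```bash
python3 - <<'E'
from h import *
t=optics.get_image('top'); s=optics.get_image('side');cv2.imwrite('pics/t5.png',t); cv2.imwrite('pics/s5.png',s)
crop(t,238,183,126,100,6,'pics/e1.png'); crop(s,240,150,130,105,6,'pics/e2.png')
print(robot.get_state()['position'])
E
```

```text
[ 387.43860742 -556.93367736  233.53546646]
```

View pics/e1.png

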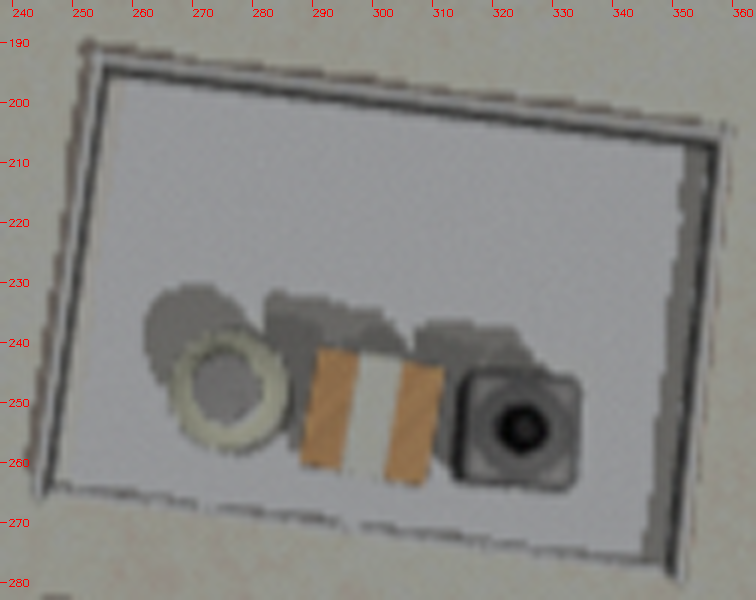

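View pics/e2.png

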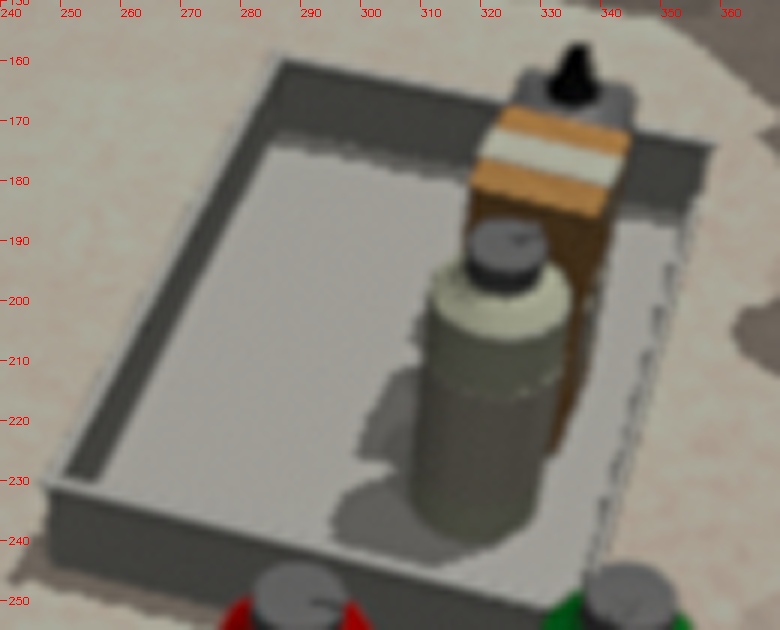

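View pics/t5.png

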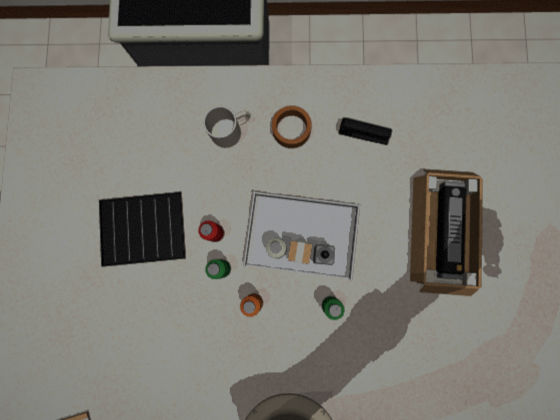

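The pictures show every item within about a pixel (2 mm) of its first place: cap at (275.8,247), box spanning (290,241) to (308,263), nozzle at (324.8,254). The toner is seated in the carton, the bystanders are unmoved and the arm is clear. I'll hand it in.

```bash
python3 - <<'E'
from workcell import robot
s=robot.get_state(); print(s['time_s'],s['ft_force'],abs(s['qd']).max()); print(robot.job_done())
E
```

```text
58.6 [-0.59617783  1.31149094 -0.99566823] 0.022735252442630027
the job is handed in; nothing more can be done
None
```

The job is done and handed in at 58.6 s of the 144 s allowed; no verdict was reported. I stood the ink bottle, staple box and cleaner bottle in the desk tray. Then I laid the cartridge in the carton's saddles and put each of the three back in the supply tray where it had stood.

- **Row items:** In both last views all three stand upright and look square, within about one pixel (2 mm) of where they started. I judged this by eye against the first pictures.
- **Cartridge:** It lies flat between the cheeks, with its top measured at 68.6 mm against 69 mm expected. Its centre is about 2–3 mm from the measured carton centre.
- **Bystanders:** The mug, tape roll and stapler look unmoved, and the robot touches nothing.
- **Checks that disagreed:** Separate estimates of the tray's angle differed by about 0.02 rad. The cartridge's angle while held read -0.03 rad in the picture against -0.055 rad for the tool. Both are well inside tolerance, and no check failed.

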